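Fit the missing spacer sleeve and hold the turntable at its pointer

TASK

On the assembly turntable a flange has five studs: four already carry a spacer sleeve under a nut, one is bare. From the three loose sleeves choose the one that is as tall as the four fitted ones and push it down fully onto the bare stud, and bring that stud round to the pointer on the turntable's fixed foot so that I can run its nut on. Finish with the gripper still holding the flange's hexagonal boss firmly, so that the table stays still at the pointer; leave the other two sleeves and the loose nut where they are.

Things in the scene. Friction and masses are not known exactly. Their poses are not given: they have to be found in the camera images.
- turntable: fixed foot of the assembly turntable, grey, 180 mm across, screwed to the bench. Origin: on the vertical turning axis, on the bench surface. Its -x axis points to the index pointer, a small steel wedge on an upright tab at the front of the foot (tip 107 mm, back 130 mm from the axis, top 44 mm above the bench, fixed)
- rotor (a joint): turning angle of table and flange, rad, anticlockwise from above; 0 (or a full turn) has the bare stud at the pointer. No stops or detents, drags 0.06 N m, stays where left; a touch can turn it. Steel flange 188 mm across, upper face 44 mm above the bench, on a table 206 mm across. Screw heads 13 mm across, 4 mm high, between the studs, 52 mm from the axis
- bare_stud (a point): foot of the bare threaded stud, on the flange's upper face. Stud 10 mm thick, 50 mm tall, last 4 mm tapered to 5.4 mm, 72 mm from the turning axis. The point turns with the table; its -x axis points radially outward. The other four studs stand at 72 degree steps on this circle, each with a fixed sleeve 26 mm thick, 34 mm tall, washer, nut and stud end up to 50 mm above the flange
- hex_boss: plain steel hexagonal boss in the middle of the flange, one with it: 36 mm across flats, top 64 mm above the flange (108 mm above the bench), flats from 10 mm above the flange upward. Origin: on the turning axis at the flange's upper face. -x axis points to the bare stud; the y axis, and the lines 60 and 120 degrees from it, stand square on flats. 40 mm free between boss and nuts
- sleeve_middle: loose turned aluminium sleeve, upright, 26 mm outside, bore 13 mm, 34 mm tall: the right one, as tall as the four fitted ones. Origin: centre of its lower end, z along the bore
- sleeve_short: loose look-alike sleeve, same 26 mm outside and 13 mm bore, 26 mm tall, upright on the bench. Origin: centre of its lower end
- sleeve_tall: loose look-alike sleeve, same 26 mm outside and 13 mm bore, 42 mm tall, upright on the bench. Origin: centre of its lower end
- nut: loose hexagon nut for the next step, 17 mm across flats, 8 mm high, lying flat on the bench left of the turntable's front. Origin: centre of its underside
- vice_end (a point): fixed heavy bench vice, an obstacle: this point is the top middle of the end of its slide, left of the turntable. From here the vice runs leftward (along +y, away from the turntable) for 530 mm, its slide 90 mm wide (x); 330 mm to the left its jaws begin and rise 80 mm above this point. World axes
- chest_corner (a point): fixed wooden tool chest, an obstacle: this point is its top corner nearest to the robot and the turntable. From here it runs 304 mm straight away from the robot (+x) and 195 mm to the right (-y), down to the bench; an open drawer with its knob stands out 60 mm to the left of this point (+y), 65 to 130 mm below it. World axes
There are look-alikes about, which are no part of the job. What is shaped like the sleeve_middle but turquoise is not meant.

How it is judged:
By the outcome, as a careful person would: the job done as asked, in the order asked, and still so for the second after the job is handed in, while the arm keeps its last pose, push and grip.
It also fails if it takes over 61 s, if anything falls off the work surface, if the arm or the gripper's body presses on something with over 40 N, if the wrist force passes 120 N, or if a joint passes its speed limit or range.

ROBOT

A 7-joint arm with a two-finger parallel gripper is mounted at the origin on a cart in front of the work surface, level with it; the furniture and walls round the work are solid. World frame = base frame: x ahead of the robot, y to its left, z up, the work surface at z = 0. Lengths are in m, angles in rad, forces in N, time in s.
With the tool pointing down it reaches from about 0.4 to 0.875 m from the base axis. Payload 19.3 kg.
Tool frame: the origin (TCP) lies at the very end of the fingers, on their centre line; the grasp point (between the pads) lies 19 mm behind it; z points along the fingers, y is the line along which they close (so a half turn about z gives the same grasp; the last joint's range is limited). The gripper opens to 85 mm and grips with 20 to 120 N. Pads are 22 mm wide; open, the fingers measure 114 mm over their backs; the gripper's body (76 mm by 85 mm) begins 54 mm behind the grasp point. The pads swing forward as they close: fully open they stand 13 mm farther back than shut.
Start: joints at [-0.07, 0.521, -0.036, 1.599, 0.021, 1.021, -0.113], TCP at [0.625, -0, 0.231] pointing down, gripper open.
Joint ranges: [-2.91, 2.91], [-0.3, 2.13], [-1.5, 1.42], [0.17, 2.43], [-1.26, 4.41], [0.16, 1.93], [-2.52, 2.52]. Speed limits (rad/s): [1.89, 1.89, 2.39, 2.39, 3.01, 3.01, 3.01].

INTERFACE

Orientations are given as [roll, pitch, yaw] about the fixed x, y, z axes, in that order (R = Rz(yaw) Ry(pitch) Rx(roll)).
In Python, from workcell import bot gives the robot as it stands.
- The arm moves only by the tool carry_out, never from a script. Its argument "rows" is a list that holds one entry, the list of rows, each a list of 4 numbers: the shift along the tool's x, y, z in m, then the turn about the tool's z in degrees. In form: [[[x, y, z, twist], ...]]. A call has 1 to 12 rows; each row is the pose to reach, as a shift and turn from the pose commanded when the call began, along the tool's axes at that moment; what a row does not reach only later rows make up. A row lasts 1/12 s, in which the tool goes at most 41.7 mm and 7.16 degrees, less where a joint would pass 70% of its speed; a pose out of reach is approached as far as the arm can. A call with a gripper value outside its range is refused whole. "grip" is the finger opening in m, from 0 to 0.0854, set as the call begins (left out, the last holds). The fingers move at their own pace and stop on an object; "grip_force" is the grip in N (left out, the last holds). Time passes only in rows, so rows that repeat a pose let the fingers close. It gives the time, the measured TCP pose, the force, the opening and the grip force at its end, in the units of the state.
- bot.observe(): the state, without advancing time (a new reading comes with each control period).
- bot.grab_frame(name): name is "scene" or "side" or "wrist"; returns a dict with "pixels" (420x560x3 uint8, red, green, blue), "K" (3x3 intrinsics, pixels), "k1" (the pictures are not rectified: a ray, as slopes to the right and down, at radius r is drawn at 1 + k1 r^2 times it, then the intrinsics apply), "pose" (4x4, takes a point from camera to world coordinates). Camera axes: x right, y down, z forward; pixel columns grow to the right and rows downward; lengths in m; the calibration is good to about 2 mm. A picture is of the moment at which its call begins. There is no depth.
- bot.job_done(): hands the job in; it is judged then, once.
Trained networks look in a picture, given as the dict that the camera call returned (one of the last four; its "shot" number tells which), for a name from the list of things; names that differ only in an ending like _2 or _b are one class to them, and where a whole thing is asked for, a point or a joint stands for the part that bears it (a point fixed in the world has none). Each returns a list of dicts, best first, with "conf" (0 to 1); they miss things now and then, are a little off and sometimes report something else, mostly with a low value. They report only what shows in the picture. A call takes as long as a camera call. They do not tell look-alikes from the thing itself.
- bot.look_for(picture, label): "position" ([column, row] in pixels, amid what is visible of it).
- bot.regions_of(picture, label): "region" (420x560 bool, what is visible of it) and "position" ([column, row] in pixels, amid what is visible of it).
- bot.spot_point(picture, label): "position" ([column, row] in pixels: a listed point, or the origin of a listed thing).
The state is a dict: "clock": time; "qpos": joint angles; "qd": joint speeds; "joint_efforts": joint torques, N m; "position": TCP position; "tool_rot": TCP orientation; "force": force on the tool from outside, world axes, zero at the start; "moment": the same for the moment, N m; "grip_width": finger opening in m; "finger_force": force on a finger pad.
Only numpy, scipy, OpenCV 4.12 (cv2) and the standard library are available. Lean on these libraries where they do the work, as an engineer would, in place of code of your own. Each camera call takes 0.05 s, during which the arm holds its last target. There are 200 camera calls.

## Working session

There is one attempt and no reset: what is moved stays moved. The work goes in short steps, Python scripts to look and compute and a tool call to move; the robot and the scene stay as the last step left them, time stands still between calls to the robot, and variables do not carry over. Pictures are saved under pics/ and viewed, at most 10 in all, crops included, and the job is handed in when it is done.

Besides the shell and the picture viewer there is one more tool, called as name(argument=value, ...), one argument or row to a line, values as JSON. carry_out: Moves the arm, as the interface text tells. Its arguments: {"type":"object","properties":{"rows":{"type":"array","items":{"type":"array","items":{"type":"array","items":{"type":"number"}}}},"grip":{"type":"number"},"grip_force":{"type":"number"}},"required":["rows"]}

```bash
mkdir -p pics; ls
cat > h.py <<'E'
import numpy as np, cv2
from workcell import bot
def ray(f,p):
    K=f["K"];x=(p[0]-K[0][2])/K[0][0];y=(p[1]-K[1][2])/K[1][1]
    u,v=x,y
    for _ in range(20):
        s=1+f["k1"]*(u*u+v*v);u,v=x/s,y/s
    T=np.array(f["pose"]);return T[:3,3],T[:3,:3]@np.array([u,v,1])
def at_z(f,p,z):
    o,d=ray(f,p);return o+d*(z-o[2])/d[2]
def proj(f,P):
    T=np.array(f["pose"]);c=T[:3,:3].T@(np.array(P)-T[:3,3]);u,v=c[:2]/c[2]
    s=1+f["k1"]*(u*u+v*v);K=f["K"];return np.array([K[0][0]*u*s+K[0][2],K[1][1]*v*s+K[1][2]])
def save(f,n):cv2.imwrite("pics/"+n,cv2.cvtColor(f["pixels"],cv2.COLOR_RGB2BGR))
E
python3 - <<'E'
from h import *
np.set_printoptions(precision=4,suppress=True)
zs=dict(turntable=0,bare_stud=.044,hex_boss=.044,sleeve_middle=0,sleeve_short=0,sleeve_tall=0,nut=0)
for n in("scene","side","wrist"):
    f=bot.grab_frame(n);save(f,n+"0.png")
    print(n,np.array(f["pose"])[:3,3],f["K"][0][0],f["k1"])
    for l,z in zs.items():
        for r in bot.spot_point(f,l)[:5]:
            print(l,round(r["conf"],2),np.array(r["position"]),at_z(f,r["position"],z))
    for l in("vice_end","chest_corner"):
        for r in bot.spot_point(f,l)[:2]:print(l,round(r["conf"],2),r["position"])
print(bot.observe())
E
```

```text
pics
scene [-0.1822 -0.5263  0.6004] 469.0923218903626 -0.11881174435943259
turntable 0.59 [271.8 229.6] [ 0.5502 -0.074   0.    ]
bare_stud 0.76 [251.2 198.8] [ 0.577  -0.0022  0.044 ]
hex_boss 0.74 [270.9 215.7] [ 0.5403 -0.078   0.044 ]
hex_boss 0.43 [326.3 309. ] [ 0.3465 -0.3056  0.044 ]
sleeve_middle 0.84 [330.1 304.8] [ 0.4016 -0.2894  0.    ]
sleeve_middle 0.65 [287.1 320.1] [ 0.3285 -0.2414  0.    ]
sleeve_middle 0.49 [274.6 230.7] [ 0.5497 -0.0816  0.    ]
sleeve_short 0.49 [349.8 289. ] [ 0.4591 -0.3031  0.    ]
sleeve_tall 0.5 [374.2 267.6] [ 0.5427 -0.3198  0.    ]
nut 0.56 [383.4 154.9] [ 1.0488 -0.1548  0.    ]
nut 0.48 [197.5 253.4] [0.3957 0.0129 0.    ]
vice_end 0.67 [186.6, 145.3]
chest_corner 0.78 [383.1, 157.0]
side [ 1.2493 -0.1711  0.5906] 465.09506263605186 -0.0846537047981727
turntable 0.88 [324.2 293.9] [ 0.5523 -0.0833  0.    ]
bare_stud 0.93 [366.4 281.5] [ 0.573  -0.0079  0.044 ]
hex_boss 0.82 [324.9 273.6] [ 0.5452 -0.0826  0.044 ]
sleeve_middle 0.62 [244.2 232.5] [ 0.3226 -0.2492  0.    ]
sleeve_middle 0.6 [223.9 249.3] [ 0.3901 -0.2914  0.    ]
sleeve_
[... 444 characters left out ...]
  ]
hex_boss 0.71 [207.1 256.7] [ 0.5503 -0.0788  0.044 ]
sleeve_tall 0.69 [ 0.5 89.7] [0.3294 0.0912 0.    ]
nut 0.57 [ 75.6 156.6] [0.4035 0.0181 0.    ]
vice_end 0.56 [0.6, 89.7]
{'clock': 1.5, 'qpos': array([-0.0702,  0.5214, -0.0363,  1.5995,  0.0212,  1.0211, -0.1128]), 'qd': array([-0.0005, -0.0004, -0.0009,  0.0008, -0.0016, -0.0006, -0.    ]), 'joint_efforts': array([  0.0005, -92.6841,   1.9786, -37.0251,   0.0181,   0.002 ,
        -0.    ]), 'position': array([ 0.625 , -0.    ,  0.2313]), 'tool_rot': array([-3.1416, -0.    ,  1.5708]), 'force': array([-0.2709, -0.2477, -0.1895]), 'moment': array([-0.0211, -0.0111,  0.0308]), 'finger_force': 0.0, 'grip_width': 0.08543844795089822}
```

View pics/scene0.png

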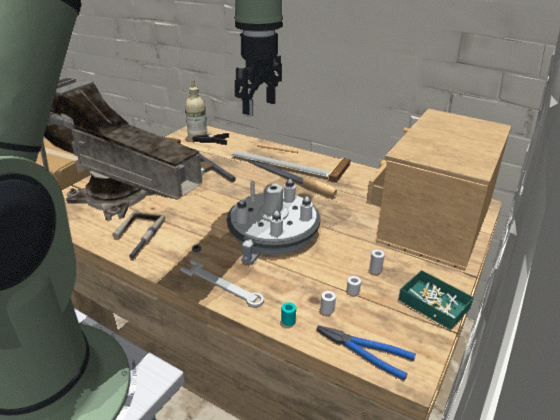

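View pics/side0.png

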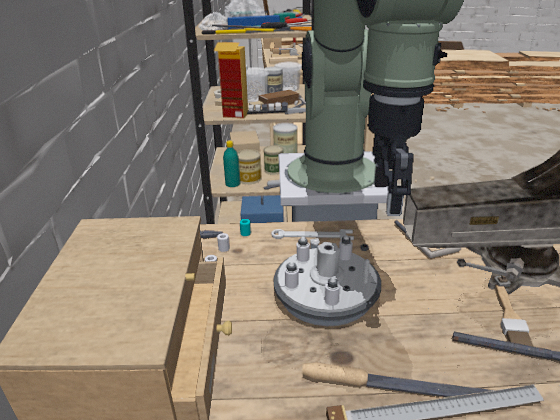

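View pics/wrist0.png

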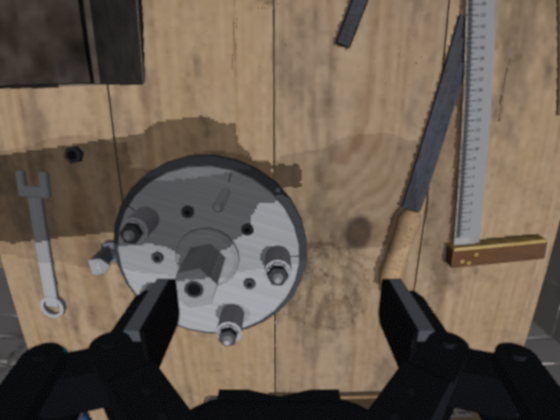

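The scene view shows the turntable at about (275,215), with its pointer at (248,252). The candidate sleeves are turquoise (288,315), which is excluded, and grey at (328,303), (353,286) and (376,262). The nut is at (197,250). Next I'll measure the heights and take a close crop.

Run:
```python
from h import *
np.set_printoptions(precision=4,suppress=True)
from scipy.optimize import minimize
f=bot.grab_frame("scene")
c=f["pixels"][225:345,260:420];cv2.imwrite("pics/crop1.png",cv2.cvtColor(cv2.resize(c,None,fx=5,fy=5,interpolation=cv2.INTER_CUBIC),cv2.COLOR_RGB2BGR))
def sil(x,y,h):
    a=np.linspace(0,2*np.pi,40)
    pts=np.array([proj(f,[x+.013*np.cos(t),y+.013*np.sin(t),z]) for t in a for z in(0,h)]).astype(np.float32)
    m=np.zeros((420*8,560*8),np.uint8)
    cv2.fillConvexPoly(m,np.round((cv2.convexHull(pts)*8+4)).astype(int),255)
    return cv2.resize(m,(560,420),interpolation=cv2.INTER_AREA)/255.
seen=[]
for l in("sleeve_middle","sleeve_short","sleeve_tall"):
    for r in bot.regions_of(f,l):
        p=np.array(r["position"])
        if p[1]<240 or any(np.linalg.norm(p-q)<8 for q in seen):continue
        seen.append(p);R=r["region"].astype(float);ys,xs=np.where(R>0)
        g0=at_z(f,p,.017)[:2]
        out=[]
        for h in(.026,.034,.042):
            s=minimize(lambda q:np.abs(sil(q[0]/100,q[1]/100,h)-R).sum(),g0*100,method="Nelder-Mead",options=dict(initial_simplex=[g0*100,g0*100+[.6,0],g0*100+[0,.6]],maxiter=50))
            out.append((h,s.x/100,round(s.fun,1)))
        print(l,round(r["conf"],2),p,xs.min(),xs.max(),ys.min(),ys.max(),R.sum());print(out)
```

```text
sleeve_middle 0.85 [328.3 300.2] 320 335 291 314 305.0
[(0.026, array([ 0.3921, -0.2883]), np.float64(39.9)), (0.034, array([ 0.3887, -0.2897]), np.float64(25.7)), (0.042, array([ 0.388 , -0.2898]), np.float64(76.6))]
sleeve_middle 0.69 [286.5 313.9] 281 295 302 325 310.0
[(0.026, array([ 0.3324, -0.2406]), np.float64(36.6)), (0.034, array([ 0.3286, -0.2429]), np.float64(34.3)), (0.042, array([ 0.3282, -0.2431]), np.float64(87.2))]
sleeve_short 0.63 [352.4 282.4] 347 361 276 294 236.0
[(0.026, array([ 0.4597, -0.3095]), np.float64(20.2)), (0.034, array([ 0.4594, -0.3098]), np.float64(66.6)), (0.042, array([ 0.4593, -0.3096]), np.float64(115.0))]
sleeve_tall 0.87 [376.8 257.8] 369 383 249 273 284.0
[(0.026, array([ 0.5433, -0.3222]), np.float64(79.2)), (0.034, array([ 0.5435, -0.3219]), np.float64(43.6)), (0.042, array([ 0.539, -0.323]), np.float64(29.8))]
```

View pics/crop1.png

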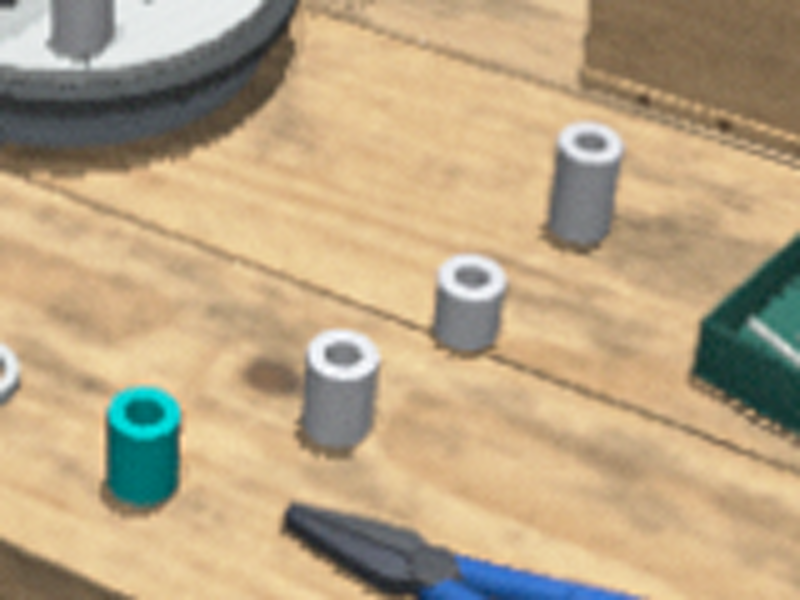

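The crop shows three grey sleeves, with the turquoise one at (288,315). The sleeve at (328,303) fits a height of 34 mm, (353,286) fits 26 mm and (376,262) fits 42 mm. I choose (328,303), which lies at about (0.390,-0.290).

carry_out(
  rows=[
    [[-0.03, -0.024, 0, 0], [-0.06, -0.048, 0, 0], [-0.09, -0.072, 0, 0], [-0.12, -0.096, 0.005, 0], [-0.15, -0.12, 0.01, 0], [-0.18, -0.144, 0.015, 0], [-0.21, -0.168, 0.02, 0], [-0.24, -0.192, 0.03, 0], [-0.27, -0.216, 0.04, 0], [-0.29, -0.235, 0.05, 0], [-0.29, -0.235, 0.06, 0], [-0.29, -0.235, 0.06, 0]],
  ],
  grip=0.05,
)

```text
clock: 2.7
position: [0.3884, -0.2908, 0.1701]
tool_rot: [-3.14, -0.001, 1.568]
force: [1.2, 0.6, -0.3]
grip_width: 0.0499
finger_force: 0.0
```

Run:
```python
from h import *
np.set_printoptions(precision=4,suppress=True)
s=bot.observe();print(s["clock"],s["position"],s["tool_rot"],s["grip_width"],s["force"])
f=bot.grab_frame("wrist");save(f,"w1.png")
for l in("sleeve_middle","sleeve_short","sleeve_tall"):
    for r in bot.spot_point(f,l)[:4]:print(l,round(r["conf"],2),np.array(r["position"]),at_z(f,r["position"],0))
```

```text
2.7 [ 0.3884 -0.2908  0.1701] [-3.1398 -0.0008  1.5679] 0.0498579386351803 [ 1.1966  0.5689 -0.3093]
sleeve_middle 0.65 [279.3 187.4] [ 0.3875 -0.2916  0.    ]
sleeve_short 0.87 [353.7 206.3] [ 0.4562 -0.3097  0.    ]
sleeve_tall 0.92 [434.9 221.4] [ 0.5352 -0.3249  0.    ]
```

View pics/w1.png

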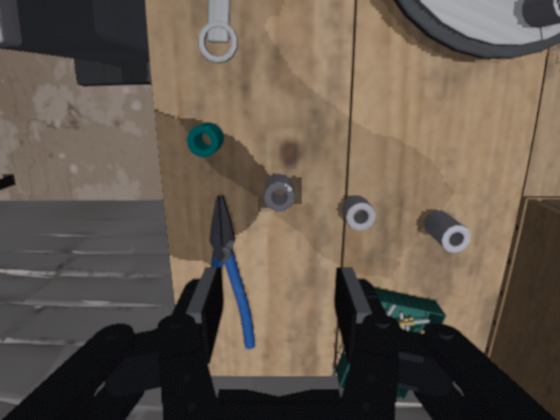

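The wrist view shows the chosen sleeve at (280,194) centred between the fingers, with the turquoise one at (205,140) and the plier tip at (220,200) clear of them. I'll descend and grip.

carry_out(
  rows=[
    [[0, 0, 0.03, 0], [0, 0, 0.06, 0], [0, 0, 0.09, 0], [0, 0, 0.12, 0], [0, 0, 0.14, 0], [0, 0, 0.155, 0], [0, 0, 0.165, 0], [0, 0, 0.165, 0], [0, 0, 0.165, 0]],
  ],
)

```text
clock: 3.65
position: [0.3905, -0.2898, 0.0067]
tool_rot: [3.141, -0.0, 1.572]
force: [-0.9, -0.5, 1.1]
grip_width: 0.05
finger_force: 0.0
```

carry_out(
  rows=[
    [[0, 0, 0, 0], [0, 0, 0, 0], [0, 0, 0, 0], [0, 0, 0, 0], [0, 0, 0, 0], [0, 0, 0, 0]],
  ],
  grip=0.01,
  grip_force=60,
)

```text
clock: 4.15
position: [0.3907, -0.2903, 0.0076]
tool_rot: [3.14, 0.001, 1.571]
force: [-0.6, 1.8, 13.1]
grip_width: 0.0243
finger_force: 58.1
```

carry_out(
  rows=[
    [[0, 0, -0.02, 0], [0, 0, -0.055, 0], [0, 0, -0.09, 0], [0.02, 0.015, -0.12, 0], [0.045, 0.035, -0.14, 0], [0.075, 0.057, -0.155, 0], [0.105, 0.08, -0.165, 0], [0.135, 0.103, -0.165, 0], [0.165, 0.125, -0.165, 0], [0.195, 0.15, -0.165, 0], [0.225, 0.17, -0.165, 0], [0.245, 0.184, -0.165, 0]],
  ],
)

```text
clock: 5.15
position: [0.5756, -0.0413, 0.1722]
tool_rot: [3.14, -0.001, 1.573]
force: [-0.5, 0.2, -0.0]
grip_width: 0.0245
finger_force: 59.1
```

carry_out(
  rows=[
    [[0, 0, 0, 0], [0, 0, 0, 0]],
  ],
)

```text
clock: 5.32
position: [0.5744, -0.0436, 0.1718]
tool_rot: [3.141, -0.0, 1.573]
force: [-0.6, -1.0, -0.4]
grip_width: 0.0241
finger_force: 59.1
```

Run:
```python
from h import *
np.set_printoptions(precision=4,suppress=True)
s=bot.observe();print(s["clock"],s["position"],s["tool_rot"],s["grip_width"],s["force"])
for n in("wrist","scene","side"):
    f=bot.grab_frame(n);save(f,n+"2.png")
    for l,z in dict(bare_stud=.044,hex_boss=.044,turntable=0,sleeve_middle=0).items():
        for r in bot.spot_point(f,l)[:3]:print(n,l,round(r["conf"],2),np.array(r["position"]),at_z(f,r["position"],z))
```

```text
5.3167 [ 0.5744 -0.0436  0.1718] [ 3.1409 -0.0002  1.5731] 0.02412456536743994 [-0.624  -1.0265 -0.3909]
wrist bare_stud 0.87 [277.5 159.6] [ 0.5723 -0.0114  0.044 ]
wrist hex_boss 0.69 [250.7 240.8] [ 0.5503 -0.0788  0.044 ]
wrist turntable 0.73 [257.5 221.8] [ 0.5535 -0.0784  0.    ]
wrist sleeve_middle 0.85 [277.7 271.9] [ 0.5726 -0.1313  0.    ]
wrist sleeve_middle 0.55 [ 63.4 360.1] [ 0.3267 -0.2489  0.    ]
scene bare_stud 0.63 [249.3 200. ] [ 0.5704 -0.0014  0.044 ]
scene hex_boss 0.56 [270.7 213. ] [ 0.5492 -0.0719  0.044 ]
scene turntable 0.92 [272.4 231.2] [ 0.5456 -0.0784  0.    ]
scene sleeve_middle 0.68 [265.9 155.4] [0.8637 0.1389 0.    ]
scene sleeve_middle 0.58 [290.  320.2] [ 0.331  -0.2459  0.    ]
side bare_stud 0.8 [364.6 280.9] [ 0.5711 -0.0109  0.044 ]
side hex_boss 0.8 [324.8 275.3] [ 0.5504 -0.0833  0.044 ]
side turntable 0.56 [323.4 293.3] [ 0.5504 -0.0847  0.    ]
side sleeve_middle 0.5 [246.1 234.2] [ 0.3303 -0.2444  0.    ]
side sleeve_middle 0.49 [347.  228.6] [ 0.318  -0.0052  0.    ]
```

View pics/wrist2.png

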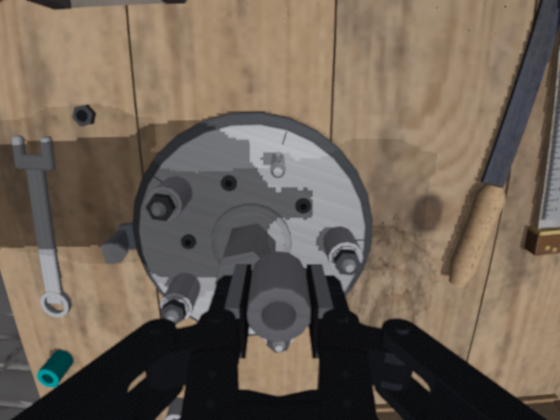

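The wrist view shows the held sleeve at (278,290), the bare stud with its base at (277,157) and tip at (278,172), the pointer at (118,243) and the boss at (247,245). I'll zoom in on the stud tip and the sleeve's lower end.

Run:
```python
from h import *
np.set_printoptions(precision=4,suppress=True)
f=bot.grab_frame("wrist");I=cv2.cvtColor(f["pixels"],cv2.COLOR_RGB2BGR)
a=cv2.resize(I[140:190,250:310],None,fx=6.5,fy=6.5,interpolation=cv2.INTER_CUBIC)
b=cv2.resize(I[245:345,230:330],None,fx=4,fy=4,interpolation=cv2.INTER_CUBIC)
o=np.zeros((400,800,3),np.uint8);o[:a.shape[0],:390]=a[:,:390];o[:,400:]=b;cv2.imwrite("pics/z3.png",o)
s=bot.observe();p=s["position"]
print("pred sleeve bottom centre px",proj(f,p+[0,0,-.0076+0.0]),"pred stud tip",proj(f,[.5723,-.0114,.094]),"base",proj(f,[.5723,-.0114,.044]))
g=[[p[0]+.013*np.cos(t),p[1]+.013*np.sin(t),p[2]-.0076] for t in np.arange(0,6.3,.785)];print([proj(f,q).round(1).tolist() for q in g])
```

```text
pred sleeve bottom centre px [281.3347 273.5972] pred stud tip [278.0055 171.8784] base [278.1039 157.8115]
[[308.8, 273.6], [301.2, 256.0], [281.4, 248.5], [261.6, 256.0], [253.8, 273.5], [262.1, 290.5], [281.2, 297.3], [300.3, 290.5], [308.8, 273.6]]
```

View pics/z3.png

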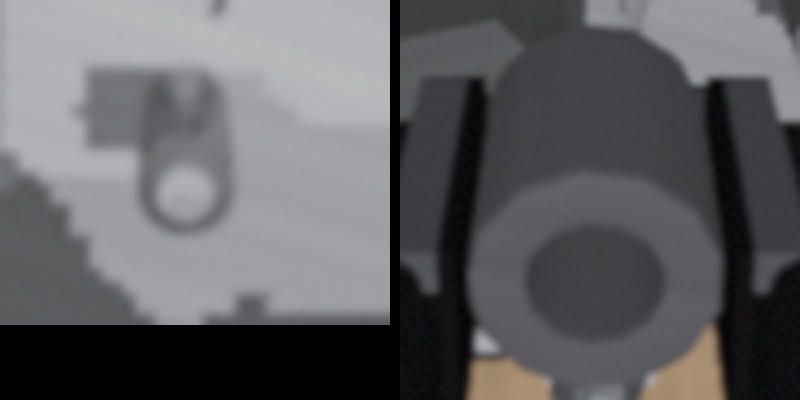

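The crop shows the stud tip centre at about (278.6,169.5) and the sleeve's upper ring centred at about (278.8,315.5).

Run:
```python
from h import *
np.set_printoptions(precision=4,suppress=True)
f=bot.grab_frame("wrist");p=bot.observe()["position"];print(p)
for z in(.194,.198,.202):
    c=at_z(f,(278.8,315),z);l=at_z(f,(347.3-0,315),z);w=at_z(f,(347.3,315),z)
    print(z,c-p,"width",(at_z(f,(410.75-100,315),z)-at_z(f,(347.5-100,315),z))[0])
print("tip",at_z(f,(278.6,169.5),.094))
I=f["pixels"]
# flange/table rim ellipse check: project circle models
for ax in([.5503,-.0788],):
    for r,z in((.094,.044),(.103,.036)):
        q=np.array([proj(f,[ax[0]+r*np.cos(t),ax[1]+r*np.sin(t),z]) for t in np.radians([0,90,180])]);print(r,q)
```

```text
[ 0.574  -0.045   0.1713]
0.194 [-0.0012 -0.0019  0.0227] width 0.024965077928959523
0.198 [-0.0012  0.0009  0.0267] width 0.024123925729875872
0.202 [-0.0012  0.0038  0.0307] width 0.02328277353079211
tip [ 0.5727 -0.0099  0.094 ]
0.094 [[365.3902 239.3323]
 [248.383  122.2909]
 [138.7041 239.0918]]
0.103 [[373.736  235.5748]
 [248.9658 109.3272]
 [131.8859 235.3562]]
```

carry_out(
  rows=[
    [[0.015, 0, 0, 0], [0.03, 0, 0.01, 0], [0.034, 0, 0.03, 0], [0.034, 0, 0.05, 0], [0.034, 0, 0.06, 0], [0.034, 0, 0.06, 0], [0.034, 0, 0.06, 0]],
  ],
)

```text
clock: 6.75
position: [0.574, -0.0113, 0.1114]
tool_rot: [-3.141, 0.0, 1.57]
force: [1.3, 1.0, 0.3]
grip_width: 0.0243
finger_force: 59.1
```

Run:
```python
from h import *
np.set_printoptions(precision=4,suppress=True)
s=bot.observe();p=s["position"];print(s["clock"],p,s["tool_rot"],s["force"])
t=[]
for n in("scene","side"):
    f=bot.grab_frame(n);I=cv2.cvtColor(f["pixels"],cv2.COLOR_RGB2BGR)
    c=proj(f,[.573,-.0105,.09]).round().astype(int);print(n,c-[25,25],"proj sleeve bottom",proj(f,p-[0,0,.0076]),"stud tip",proj(f,[.573,-.0105,.094]),"base",proj(f,[.573,-.0105,.044]))
    t.append(cv2.resize(I[c[1]-25:c[1]+25,c[0]-25:c[0]+25],None,fx=8,fy=8,interpolation=cv2.INTER_CUBIC))
cv2.imwrite("pics/z4.png",np.hstack(t))
```

```text
6.75 [ 0.574  -0.0113  0.1114] [-3.141   0.0002  1.5703] [1.3014 1.0237 0.2709]
scene [228 158] proj sleeve bottom [253.166  177.4024] stud tip [252.7129 181.3665] base [253.2471 200.5621]
side [342 237] proj sleeve bottom [367.1144 255.6195] stud tip [367.0633 259.7266] base [365.0026 281.5366]
```

View pics/z4.png

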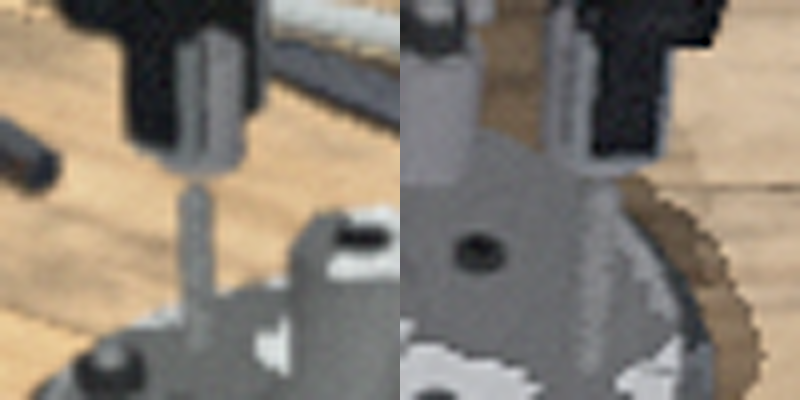

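Both views show the sleeve centred over the stud tip: scene 198 against 197, side 605 against 605 in crop pixels. I'll lower it.

carry_out(
  rows=[
    [[0, 0, 0.005, 0], [0, 0, 0.01, 0], [0, 0, 0.015, 0], [0, 0, 0.02, 0], [0, 0, 0.025, 0], [0, 0, 0.025, 0]],
  ],
)

```text
clock: 7.35
position: [0.5736, -0.0108, 0.0852]
tool_rot: [-3.14, -0.0, 1.571]
force: [0.7, 1.3, -1.3]
grip_width: 0.0246
finger_force: 59.0
```

carry_out(
  rows=[
    [[0, 0, 0.008, 0], [0, 0, 0.016, 0], [0, 0, 0.024, 0], [0, 0, 0.029, 0], [0, 0, 0.032, 0], [0, 0, 0.034, 0], [0, 0, 0.034, 0]],
  ],
)

```text
clock: 7.93
position: [0.574, -0.0109, 0.052]
tool_rot: [-3.141, -0.0, 1.571]
force: [1.1, 2.0, -2.0]
grip_width: 0.0246
finger_force: 59.0
```

carry_out(
  rows=[
    [[0, 0, 0.001, 0], [0, 0, 0.002, 0], [0, 0, 0.003, 0], [0, 0, 0.004, 0], [0, 0, 0.004, 0]],
  ],
)

```text
clock: 8.35
position: [0.5767, -0.0117, 0.0513]
tool_rot: [3.136, 0.0, 1.57]
force: [-1.5, -0.5, 43.5]
grip_width: 0.0248
finger_force: 63.4
```

Seated, with 43 N on contact at the expected height. I'll relax the push, open and rise.

carry_out(
  rows=[
    [[0, 0, -0.003, 0], [0, 0, -0.003, 0]],
  ],
)

```text
clock: 8.52
position: [0.5747, -0.0111, 0.0523]
tool_rot: [3.14, -0.0, 1.571]
force: [1.7, 1.1, 0.4]
grip_width: 0.0246
finger_force: 59.3
```

carry_out(
  rows=[
    [[0, 0, 0, 0], [0, 0, 0, 0], [0, 0, 0, 0], [0, 0, -0.01, 0], [0, 0, -0.03, 0], [0, 0, -0.06, 0], [0, 0, -0.09, 0], [-0.01, -0.003, -0.12, 0], [-0.025, -0.01, -0.13, 0], [-0.025, -0.01, -0.13, 0], [-0.025, -0.01, -0.13, 0]],
  ],
  grip=0.046,
)

```text
clock: 9.43
position: [0.564, -0.0368, 0.1824]
tool_rot: [3.14, 0.0, 1.569]
force: [0.7, 0.8, -0.2]
grip_width: 0.046
finger_force: 0.0
```

Run:
```python
from h import *
np.set_printoptions(precision=4,suppress=True)
s=bot.observe();p=s["position"];print(s["clock"],p,s["tool_rot"],s["qpos"],s["grip_width"])
for n in("wrist","scene","side"):
    f=bot.grab_frame(n);save(f,n+"5.png")
    for l,z in dict(bare_stud=.044,hex_boss=.044,turntable=0,sleeve_middle=.044).items():
        for r in bot.spot_point(f,l)[:4]:print(n,l,round(r["conf"],2),np.array(r["position"]),at_z(f,r["position"],z))
```

```text
9.4333 [ 0.564  -0.0368  0.1824] [3.1403 0.0002 1.5693] [-0.047   0.4844  0.0098  1.8115 -0.0058  0.8444 -0.0359] 0.04597248494977257
wrist bare_stud 0.68 [291.9 164.6] [ 0.5735 -0.0106  0.044 ]
wrist hex_boss 0.93 [261.2 241.3] [ 0.5479 -0.077   0.044 ]
wrist turntable 0.66 [270.9 225.3] [ 0.5554 -0.0792  0.    ]
wrist sleeve_middle 0.62 [289.9 167.4] [ 0.5719 -0.0129  0.044 ]
wrist sleeve_middle 0.44 [ 80.1 357.3] [ 0.3612 -0.206   0.044 ]
scene bare_stud 0.61 [253.8 203.1] [ 0.5645 -0.0177  0.044 ]
scene hex_boss 0.65 [269.  214.2] [ 0.5432 -0.0713  0.044 ]
scene turntable 0.6 [273.1 229.1] [ 0.5533 -0.0755  0.    ]
scene sleeve_middle 0.74 [287.5 318.1] [ 0.2953 -0.2606  0.044 ]
scene sleeve_middle 0.55 [256.4 201. ] [ 0.5751 -0.0177  0.044 ]
side bare_stud 0.68 [363.8 283. ] [ 0.5772 -0.0135  0.044 ]
side bare_stud 0.18 [211.4 267.6] [ 0.516  -0.3017  0.044 ]
side hex_boss 0.79 [324.2 273.4] [ 0.5445 -0.0839  0.044 ]
side turntable 0.61 [325.  294.4] [ 0.5538 -0.0819  0.    ]
side sleeve_middle 0.56 [243.6 233.4] [ 0.3952 -0.2445  0.044 ]
side sleeve_middle 0.54 [364.2 282.8] [ 0.5766 -0.0126  0.044 ]
```

View pics/wrist5.png

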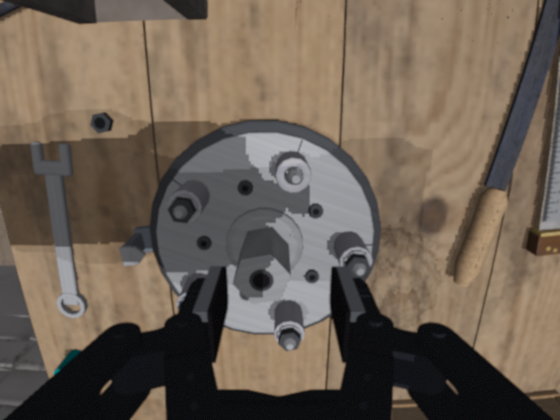

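The wrist view shows the sleeve down on the bare stud at (293,172). The boss top is at (261,280), the other stud ends are at (182,211), (357,266) and (289,341), and the pointer is near (140,243).

Run:
```python
from h import *
np.set_printoptions(precision=4,suppress=True)
f=bot.grab_frame("wrist")
P=np.array([at_z(f,p,.094)[:2] for p in((296,177),(357,266),(289,342),(182,211))])
b=at_z(f,(261,280),.108)[:2];print("boss",b)
# fit axis: studs at radius .072, bare ang a, then a-72,a-144,a+72
from scipy.optimize import least_squares
k=np.radians([0,-72,-144,72])
m=lambda v:(v[:2]+.072*np.c_[np.cos(v[2]+k),np.sin(v[2]+k)]-P).ravel()
r=least_squares(m,[.55,-.078,1.2]);print(r.x,np.degrees(r.x[2]),(r.fun*1000).round(1))
c=r.x[:2]
for n in("wrist","side","scene"):
    g=bot.grab_frame(n)
    for t in(175,180,185,190,195):
        d=np.array([np.cos(np.radians(t)),np.sin(np.radians(t))])
        print(n,t,[proj(g,[*(c+q*d),.044]).round(1).tolist() for q in(.107,.130)])
I=cv2.cvtColor(f["pixels"],cv2.COLOR_RGB2BGR);A=cv2.resize(I[210:275,105:175],None,fx=8,fy=8,interpolation=cv2.INTER_CUBIC)
cv2.imwrite("pics/z6.png",A)
```

```text
boss [ 0.5506 -0.0768]
[ 0.5505 -0.0737  1.2362] 70.82884814247224 [-0.1  2.4  3.2 -1.6  0.4 -2.3 -3.5  1.5]
wrist 175 [[139.4, 228.6], [113.1, 226.3]]
wrist 180 [[140.3, 238.6], [114.5, 238.5]]
wrist 185 [[142.1, 248.5], [117.0, 250.4]]
wrist 190 [[144.8, 258.1], [120.5, 261.9]]
wrist 195 [[148.4, 267.4], [125.0, 273.1]]
side 175 [[328.7, 243.6], [328.4, 237.6]]
side 180 [[324.2, 243.6], [323.1, 237.6]]
side 185 [[319.8, 243.8], [317.8, 237.9]]
side 190 [[315.4, 244.3], [312.6, 238.4]]
side 195 [[311.1, 245.0], [307.5, 239.2]]
scene 175 [[240.3, 236.0], [232.9, 241.4]]
scene 180 [[243.9, 237.5], [237.4, 243.3]]
scene 185 [[247.9, 238.8], [242.2, 245.0]]
scene 190 [[252.1, 239.9], [247.4, 246.4]]
scene 195 [[256.4, 240.8], [252.8, 247.5]]
```

View pics/z6.png

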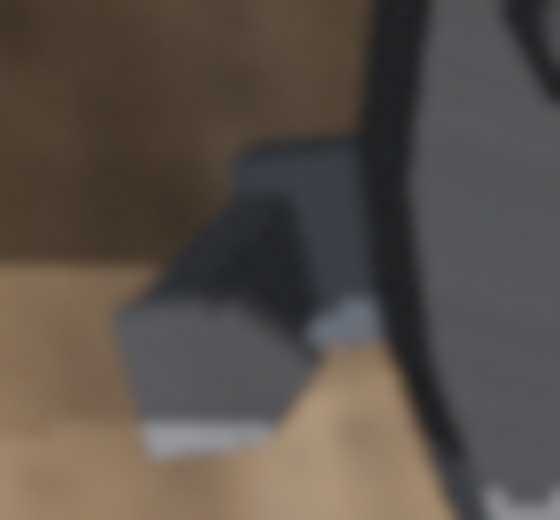

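The crop shows the wedge with its tip at (145,254) and its back corners at (119.8,249.4) and (122.9,263.1). Next I'll fit the whole model, allowing for a small camera error.

Run:
```python
from h import *
np.set_printoptions(precision=4,suppress=True)
from scipy.optimize import least_squares
from scipy.spatial.transform import Rotation as Ro
f=bot.grab_frame("wrist");T0=np.array(f["pose"])
# rim: flange upper edge vs dark table: radial edge search for table outer edge (dark->wood) left out; use points
k=np.radians([0,-72,-144,72])
obs=np.array([(296,177),(357,266),(289,342),(182,211),(261,280),(145,254),(121.3,256.3)])
def mod(v):
    g=dict(f);T=T0.copy();T[:3,3]+=v[4:7];T[:3,:3]=T[:3,:3]@Ro.from_rotvec(v[7:10]).as_matrix();g["pose"]=T
    a,ang,pt=v[:2],v[2],v[3]
    u=lambda t:np.array([np.cos(t),np.sin(t)])
    P=[[*(a+.072*u(ang+q)),.094] for q in k]+[[*a,.108],[*(a+.107*u(pt)),.044],[*(a+.130*u(pt)),.044]]
    return np.array([proj(g,p) for p in P])
for sp,sr in((.002,.005),(.004,.01),(1e-6,1e-6)):
    r=least_squares(lambda v:np.r_[(mod(v)-obs).ravel(),v[4:7]/sp,v[7:10]/sr],[.55,-.077,1.24,3.27]+[0]*6)
    print(r.x[:2],np.degrees(r.x[2:4]),r.x[4:]*1000,"\n",(r.fun[:14].reshape(-1,2)).round(1).tolist())
print([at_z(f,p,.044) for p in obs[5:]])
for n in("scene","side"):
    g=bot.grab_frame(n)
    for l in("turntable","hex_boss","bare_stud"):
        for r in bot.regions_of(g,l)[:2]:
            ys,xs=np.where(r["region"]);print(n,l,round(r["conf"],2),r["position"],xs.min(),xs.max(),ys.min(),ys.max())
```

```text
[ 0.5515 -0.0787] [ 70.7657 187.1806] [ 0.     -0.      5.3358 -5.2526  4.1628  1.3986] 
 [[-0.3, 0.2], [2.0, 2.6], [0.2, 0.8], [-2.6, 0.5], [0.3, -3.4], [0.7, -0.3], [0.1, 0.1]]
[ 0.5534 -0.0795] [ 70.686  187.0202] [ 0.      0.      6.8684 -5.7892 11.3597  3.8149] 
 [[-0.3, 0.7], [1.3, 2.3], [0.0, 0.2], [-2.0, 0.9], [0.6, -3.6], [0.6, -0.3], [-0.1, 0.1]]
[ 0.551  -0.0748] [ 70.8733 187.3178] [ 0. -0.  0. -0. -0. -0.] 
 [[0.6, -1.8], [4.8, 3.3], [1.2, 3.4], [-4.4, -0.5], [0.5, -2.6], [-1.0, 0.2], [-2.0, 0.7]]
[array([ 0.4458, -0.0882,  0.044 ]), array([ 0.424 , -0.0907,  0.044 ])]
scene turntable 0.82 [271.9, 222.4] 226 320 180 264
scene hex_boss 0.93 [269.8, 198.1] 264 282 183 213
scene bare_stud 0.96 [274.7, 219.2] 226 319 180 248
side turntable 0.58 [322.3, 284.2] 273 381 236 326
side hex_boss 0.82 [329.2, 258.2] 317 339 242 276
side bare_stud 0.56 [324.4, 283.0] 274 381 236 320
```

carry_out(
  rows=[
    [[-0.014, -0.005, 0, 6], [-0.028, -0.009, 0, 12], [-0.041, -0.013, 0, 18], [-0.041, -0.013, 0.01, 19], [-0.041, -0.013, 0.03, 19], [-0.041, -0.013, 0.05, 19], [-0.041, -0.013, 0.065, 19], [-0.041, -0.013, 0.08, 19], [-0.041, -0.013, 0.095, 19], [-0.041, -0.013, 0.105, 19], [-0.041, -0.013, 0.105, 19], [-0.041, -0.013, 0.105, 19]],
  ],
)

```text
clock: 11.83
position: [0.5509, -0.0768, 0.0761]
tool_rot: [-3.141, 0.0, 1.24]
force: [0.2, 0.2, -0.0]
grip_width: 0.0461
finger_force: 0.0
```

carry_out(
  rows=[
    [[0, 0, 0, 0], [0, 0, 0, 0], [0, 0, 0, 0], [0, 0, 0, 0], [0, 0, 0, 0], [0, 0, 0, 0], [0, 0, 0, 0]],
  ],
  grip=0.02,
  grip_force=40,
)

```text
clock: 12.42
position: [0.5524, -0.0773, 0.0773]
tool_rot: [3.139, -0.001, 1.239]
force: [7.0, -2.2, -7.2]
grip_width: 0.0353
finger_force: 43.8
```

Run:
```python
from h import *
s=bot.observe();print({k:np.round(s[k],4).tolist() for k in("clock","position","tool_rot","qpos","force","moment","grip_width","finger_force")}, np.degrees(s["tool_rot"][2]))
```

```text
{'clock': 12.4167, 'position': [0.5524, -0.0773, 0.0773], 'tool_rot': [3.1385, -0.0006, 1.2394], 'qpos': [-0.0213, 0.6308, 0.0751, 1.9027, -0.0769, 0.6078, -0.229], 'force': [7.0345, -2.2338, -7.2079], 'moment': [-0.372, -1.0653, 0.0882], 'grip_width': 0.0353, 'finger_force': 43.8298} 71.00969550743193
```

carry_out(
  rows=[
    [[0, 0.0015, 0, 0], [0, 0.0015, 0, -1], [0, 0.0015, 0, -4], [0, 0.0015, 0, -8], [0, 0.0015, 0, -13], [0, 0.0015, 0, -18], [0, 0.0015, 0, -23], [0, 0.0015, 0, -28], [0, 0.0015, 0, -32], [0, 0.0015, 0, -35], [0, 0.0015, 0, -36], [0, 0.0015, 0, -36]],
  ],
  grip=0.02,
  grip_force=80,
)

```text
clock: 13.42
position: [0.5517, -0.0772, 0.0774]
tool_rot: [-3.141, -0.0, 1.869]
force: [-9.9, 3.9, 13.4]
grip_width: 0.0348
finger_force: 80.6
```

Run:
```python
from h import *
s=bot.observe();print({k:np.round(s[k],4).tolist() for k in("clock","position","tool_rot","qpos","force","moment","grip_width","finger_force")}, np.degrees(s["tool_rot"][2]))
g=bot.grab_frame("side")
for l in("bare_stud","sleeve_middle"):
  for r in bot.spot_point(g,l)[:3]:
    p=at_z(g,r["position"],.044);print(l,r["conf"],r["position"],p,np.degrees(np.arctan2(p[1]+.0775,p[0]-.552)))
```

```text
{'clock': 13.4167, 'position': [0.5517, -0.0772, 0.0774], 'tool_rot': [-3.1408, -0.0005, 1.8692], 'qpos': [0.1021, 0.6283, -0.0961, 1.8941, 0.0963, 0.6246, 0.2443], 'force': [-9.853, 3.8871, 13.4421], 'moment': [0.8124, 1.7516, 0.1077], 'grip_width': 0.0348, 'finger_force': 80.559} 107.09598924981746
bare_stud 0.75 [361.7, 266.3] [ 0.52588173 -0.00866617  0.044     ] 110.77872205701357
sleeve_middle 0.55 [242.7, 233.8] [ 0.39675015 -0.24639019  0.044     ] -132.5903216175281
sleeve_middle 0.54 [357.2, 269.7] [ 0.53622588 -0.01917731  0.044     ] 105.13429165419109
```

carry_out(
  rows=[
    [[0.0005, -0.0007, 0, -1], [0.0005, -0.0007, 0, -4], [0.0005, -0.0007, 0, -9], [0.0005, -0.0007, 0, -15], [0.0005, -0.0007, 0, -21], [0.0005, -0.0007, 0, -27], [0.0005, -0.0007, 0, -33], [0.0005, -0.0007, 0, -39], [0.0005, -0.0007, 0, -44], [0.0005, -0.0007, 0, -48], [0.0005, -0.0007, 0, -50], [0.0005, -0.0007, 0, -50]],
  ],
)

```text
clock: 14.57
position: [0.551, -0.0779, 0.0774]
tool_rot: [-3.14, -0.0, 2.742]
force: [-8.7, -0.9, 13.5]
grip_width: 0.0351
finger_force: 81.0
```

carry_out(
  rows=[
    [[0, 0, 0, -2], [0, 0, 0, -6], [0, 0, 0, -11], [0, 0, 0, -16], [0, 0, 0, -21], [0, 0, 0, -25], [0, 0, 0, -28], [0, 0, 0, -30], [0, 0, 0, -30], [0, 0, 0, -30]],
  ],
)

```text
clock: 15.4
position: [0.5508, -0.0784, 0.0773]
tool_rot: [-3.14, -0.001, -3.02]
force: [-9.8, -5.0, 14.3]
grip_width: 0.0351
finger_force: 81.2
```

Run:
```python
from h import *
np.set_printoptions(precision=4,suppress=True)
s=bot.observe();p=s["position"];print({k:np.round(s[k],4).tolist() for k in("clock","position","tool_rot","qpos","force","moment","grip_width","finger_force")}, np.degrees(s["tool_rot"][2]))
for n in("wrist","scene","side"):
  g=bot.grab_frame(n);save(g,n+"7.png")
  for l in("bare_stud","sleeve_middle","turntable","hex_boss"):
    for r in bot.spot_point(g,l)[:2]:
      q=at_z(g,r["position"],0 if l=="turntable" else .044);print(n,l,round(r["conf"],2),r["position"],q)
  if n!="wrist":
    for t in(185,187,189):
      d=np.array([np.cos(np.radians(t)),np.sin(np.radians(t))]);print(t,[proj(g,[*(p[:2]+a*d),z]).round(1) for a,z in((.107,.044),(.130,.044),(.072,.094))])
```

```text
{'clock': 15.4, 'position': [0.5508, -0.0784, 0.0773], 'tool_rot': [-3.1397, -0.0014, -3.0202], 'qpos': [0.3649, 0.6636, -0.4638, 1.8817, 0.4449, 0.7008, 1.332], 'force': [-9.7776, -4.9536, 14.3276], 'moment': [-0.1626, 2.0512, 0.0571], 'grip_width': 0.0351, 'finger_force': 81.1832} -173.0473009381404
wrist bare_stud 0.56 [277.7, 118.8] [ 0.4804 -0.0877  0.044 ]
wrist sleeve_middle 0.93 [276.3, 120.8] [ 0.4814 -0.0882  0.044 ]
wrist turntable 0.85 [284.6, 225.6] [ 0.5509 -0.0748  0.    ]
wrist hex_boss 0.9 [275.4, 253.1] [ 0.5508 -0.0804  0.044 ]
scene bare_stud 0.75 [262.0, 229.0] [ 0.4878 -0.0886  0.044 ]
scene sleeve_middle 0.72 [261.9, 231.7] [ 0.4795 -0.0937  0.044 ]
scene sleeve_middle 0.7 [288.4, 320.3] [ 0.2918 -0.2643  0.044 ]
scene turntable 0.76 [271.5, 228.6] [ 0.5531 -0.0714  0.    ]
scene hex_boss 0.8 [269.7, 213.9] [ 0.545 -0.072  0.044]
185 [array([250. , 239.5]), array([244.3, 245.6]), array([257.7, 210.1])]
187 [array([251.6, 239.9]), array([246.4, 246.2]), array([258.8, 210.4])]
189 [array([253.3, 240.4]), array([248.5, 246.8]), array([259.9, 210.6])]
side bare_stud 0.6 [317.3, 255.1] [ 0.484  -0.0917  0.044 ]
side sleeve_middle 0.55 [410.4, 186.3] [0.1922 0.1761 0.044 ]
side sleeve_middle 0.44 [244.5, 236.2] [ 0.4065 -0.242   0.044 ]
side turntable 0.89 [321.7, 294.2] [ 0.5529 -0.0883  0.    ]
side hex_boss 0.71 [324.9, 273.7] [ 0.5455 -0.0826  0.044 ]
side hex_boss 0.23 [210.9, 268.4] [ 0.5185 -0.3024  0.044 ]
185 [array([317.5, 244. ]), array([315.6, 238. ]), array([321.2, 232.8])]
187 [array([315.7, 244.2]), array([313.5, 238.2]), array([319.9, 233. ])]
189 [array([314. , 244.4]), array([311.4, 238.4]), array([318.7, 233.1])]
```

Run:
```python
from h import *
np.set_printoptions(precision=4,suppress=True)
g=bot.grab_frame("wrist");p=bot.observe()["position"]
for t in(184,187,190):
  d=np.array([np.cos(np.radians(t)),np.sin(np.radians(t))]);print(t,[proj(g,[*(p[:2]+a*d),z]).round(1) for a,z in((.107,.044),(.130,.044),(.072,.094),(.072,.044))])
S=cv2.cvtColor(g["pixels"],cv2.COLOR_RGB2HSV)
c=proj(g,[*(p[:2]-.118*np.array([np.cos(.122),np.sin(.122)])),.044]).round().astype(int)
y0=max(c[1]-35,0);A=S[y0:c[1]+30,c[0]-36:c[0]+36]
print(c,"rows from",y0,"cols from",c[0]-36)
for y in range(0,A.shape[0],2):print(y0+y,"".join("#" if s<40 and v>150 else "+" if s<60 and v>70 else "o" if s<60 else "." for h,s,v in A[y].tolist()))
```

```text
184 [array([291.2,  39.1]), array([294.3, -15.6]), array([289.7, 126.5]), array([286.8, 117.1])]
187 [array([278.9,  38.8]), array([278.9, -16.1]), array([278.8, 126.2]), array([279. , 116.9])]
190 [array([266.6,  39.2]), array([263.4, -15.6]), array([267.9, 126.5]), array([271.1, 117.1])]
[279  13] rows from 0 cols from 243
0 ..................++++++++++++++++++++++++++++++++++++++++++............
2 ..................++++++++++++++++++++++++++++++++++++++++++............
4 ..................+++++++++++++++++++++++++++++++++++++++++.............
6 ................+++++++++++++++++++++++++++++++++++++++++++++...........
8 ...............+o+++++++++++++++++++++++++++++++++++++++++++oo..........
10 ..............+oo++++++++++++++++++++++++++++++++++++++++++++o+.........
12 ..............+oo++++++++++++++++++++++++++++++++++++++++++++o+.........
14 ..............+o+++++++++++++++++++++++++++++++++++++++++++++++.........
16 ..............+o+++++++++++++++++++++++++++++++++++++++++++++++.........
18 ..............ooo++++++++++++++++++++++++++++++++++++++++++++++.........
20 ..............+
[... 193 characters left out ...]
++++++..........
26 ..............+o++++++++++++++++++++++++++++++++++++++++++++++..........
28 ...............o++++++++++++++++++++++++++++++++++++++++++++++..........
30 ...............oo+++++++++++++++++++++++++++++++++++++++++++++..........
32 ...............oo+++++++++++++++++++++++++++++++++++++++++++++..........
34 ...............oo+++++++++++++++++++++++++++++++++++++++++++++..........
36 ...............oo+++++++++++++++++++++++++++++++++++++++++++++..........
38 ...............oo+++++++++++++++++++++++++++++++++++++++++++++..........
40 ...............oo+++++++++++++++++++++++++++++++++++++++++++++..........
42 ...............oo+++++++++++++++++++++++++++++++++++++++++++++..........
```

Run:
```python
from h import *
g=bot.grab_frame("wrist")
V=cv2.cvtColor(g["pixels"],cv2.COLOR_RGB2GRAY)
for y in range(0,56,4):print(y,V[y,254:310:2].tolist())
print("sleeve")
r=bot.regions_of(g,"sleeve_middle")[:2]
for q in r:
    m=q["region"];ys,xs=np.where(m);print(q["conf"],q["position"],xs.min(),xs.max(),ys.min(),ys.max(),[(y,(np.where(m[y])[0].min()+np.where(m[y])[0].max())/2) for y in range(ys.min()+2,ys.max(),5)])
for y in range(108,150,4):print(y,V[y,246:314:2].tolist())
```

```text
0 [77, 77, 77, 75, 85, 105, 107, 107, 106, 106, 107, 106, 107, 107, 105, 106, 106, 106, 105, 105, 105, 106, 105, 95, 78, 77, 77, 89]
4 [78, 77, 77, 76, 83, 100, 103, 103, 104, 103, 104, 104, 103, 101, 101, 101, 102, 102, 102, 101, 100, 102, 101, 93, 78, 79, 78, 91]
8 [81, 78, 69, 67, 81, 100, 102, 102, 102, 103, 101, 102, 102, 102, 101, 101, 100, 100, 99, 99, 99, 99, 99, 89, 68, 67, 80, 94]
12 [79, 77, 63, 68, 81, 97, 99, 100, 102, 101, 101, 100, 100, 100, 99, 101, 100, 102, 104, 101, 100, 98, 97, 88, 69, 66, 80, 94]
16 [72, 71, 63, 69, 71, 82, 97, 101, 100, 101, 100, 100, 100, 101, 100, 101, 103, 102, 102, 101, 101, 103, 98, 74, 69, 72, 93, 95]
20 [70, 68, 62, 69, 70, 83, 99, 100, 100, 100, 99, 99, 100, 102, 103, 103, 102, 101, 100, 101, 101, 107, 112, 92, 85, 75, 94, 98]
24 [73, 71, 62, 69, 73, 70, 68, 87, 98, 100, 99, 101, 101, 103, 102, 101, 101, 101, 100, 100, 92, 74, 73, 90, 86, 78, 96, 99]
28 [75, 74, 63, 68, 72, 73, 73, 71, 70, 90, 101, 102, 102, 101, 100, 102, 101, 100, 93, 74, 69, 76, 79, 90, 86, 77, 95, 98]
32 [77, 74, 64, 67, 71, 71, 73, 73, 72, 70, 72, 94, 101, 101, 101,
[... 2140 characters left out ...]
7, 126, 125, 118, 108, 124, 124]
136 [97, 101, 122, 125, 127, 130, 130, 131, 129, 109, 80, 75, 72, 71, 70, 70, 71, 70, 70, 69, 70, 75, 104, 125, 127, 127, 125, 124, 123, 121, 108, 118, 126, 126]
140 [99, 98, 90, 103, 124, 127, 129, 131, 131, 132, 129, 120, 103, 82, 75, 75, 76, 79, 83, 96, 113, 125, 129, 128, 125, 124, 123, 121, 119, 108, 116, 126, 125, 125]
144 [97, 97, 97, 95, 112, 121, 122, 125, 126, 128, 130, 130, 131, 131, 130, 131, 130, 130, 131, 131, 130, 128, 127, 126, 124, 122, 120, 112, 109, 123, 124, 124, 125, 125]
148 [99, 99, 99, 98, 98, 101, 112, 118, 120, 122, 124, 126, 127, 128, 128, 128, 128, 129, 128, 126, 126, 124, 124, 124, 123, 119, 110, 120, 125, 126, 125, 126, 125, 125]
```

The wrist view puts the pointer tip at column 281 and the stud end at 278.8, so the stud is about 0.5° past the pointer. I'll correct that.

carry_out(
  rows=[
    [[0, 0, 0, 0.2], [0, 0, 0, 0.5], [0, 0, 0, 0.5], [0, 0, 0, 0.5], [0, 0, 0, 0.5], [0, 0, 0, 0.5]],
  ],
  grip=0.02,
  grip_force=100,
)

```text
clock: 16.8
position: [0.5509, -0.0784, 0.0774]
tool_rot: [-3.14, -0.001, -3.029]
force: [-11.0, -4.2, 16.3]
grip_width: 0.0348
finger_force: 98.2
```

Run:
```python
from h import *
g=bot.grab_frame("wrist");s=bot.observe();print(s["clock"],s["position"],np.degrees(s["tool_rot"][2])%360,s["force"],s["grip_width"],s["finger_force"])
V=cv2.cvtColor(g["pixels"],cv2.COLOR_RGB2GRAY)
for y in(0,28,32,36):print(y,V[y,256:306].tolist())
for y in(120,124,128):print(y,V[y,264:296].tolist())
# sleeve seated: side view of sleeve top vs fitted ones
for t in(186,186.5,187):
  d=np.array([np.cos(np.radians(t)),np.sin(np.radians(t))]);print(t,[proj(g,[*(s["position"][:2]+a*d),z]).round(1) for a,z in((.107,.044),(.130,.044),(.072,.094))])
```

```text
16.85 [ 0.55087564 -0.07841474  0.07740932] 186.43570439585736 [-10.78059253  -4.40632758  15.08765126] 0.034657116350060586 98.23049265774898
0 [76, 77, 77, 82, 92, 101, 106, 106, 107, 107, 106, 107, 106, 106, 106, 106, 106, 106, 106, 105, 106, 105, 106, 106, 106, 106, 106, 106, 105, 105, 105, 106, 105, 106, 105, 105, 105, 106, 105, 106, 104, 100, 92, 81, 77, 78, 78, 78, 77, 77]
28 [64, 65, 68, 71, 73, 72, 73, 72, 72, 71, 69, 68, 70, 82, 92, 99, 101, 102, 102, 101, 101, 101, 99, 100, 101, 102, 101, 101, 101, 100, 100, 97, 91, 81, 72, 67, 68, 71, 72, 73, 76, 83, 89, 91, 86, 81, 77, 85, 93, 97]
32 [64, 65, 68, 70, 71, 73, 72, 72, 73, 73, 72, 72, 73, 71, 69, 70, 74, 85, 94, 99, 101, 101, 101, 103, 101, 101, 101, 99, 93, 85, 74, 68, 69, 71, 71, 71, 74, 76, 77, 80, 83, 89, 91, 89, 86, 79, 76, 84, 92, 96]
36 [64, 64, 67, 71, 72, 72, 72, 71, 72, 72, 73, 71, 72, 72, 72, 72, 72, 69, 68, 70, 78, 89, 97, 98, 95, 86, 74, 68, 68, 71, 71, 72, 72, 72, 72, 73, 80, 88, 91, 91, 91, 92, 91, 89, 85, 79, 79, 86, 94, 97]
120 [73, 87, 91, 87, 87, 90, 91, 95, 104, 115, 120, 123, 123, 123, 123, 122, 122, 122, 122, 121, 116, 106, 97, 95, 95, 94, 90, 85, 77, 82, 101, 117]
124 [68, 76, 81, 82, 81, 79, 86, 104, 118, 123, 122, 123, 122, 122, 122, 121, 122, 122, 123, 123, 125, 124, 115, 99, 89, 88, 87, 83, 78, 73, 89, 112]
128 [66, 67, 73, 75, 78, 78, 81, 91, 107, 117, 121, 122, 122, 122, 122, 123, 123, 124, 125, 124, 123, 113, 98, 85, 81, 80, 79, 77, 72, 78, 101, 119]
186 [array([280.9,  38.8]), array([281.4, -16.1]), array([280.6, 126.1])]
186.5 [array([278.9,  38.8]), array([278.9, -16.1]), array([278.8, 126.1])]
187 [array([276.8,  38.8]), array([276.3, -16.1]), array([277. , 126.1])]
```

The pointer tip at 279, wedge axis at 279 and stud end at 278.8 are in line, so I'll hand in.

```bash
python3 -c "
from workcell import bot
print(bot.job_done())"
```

```text
the job is handed in; nothing more can be done
None
```

The 34 mm sleeve is pushed fully onto the bare stud, that stud is lined up with the pointer to within what the wrist camera can show, and the gripper is holding the boss at about 98 N; I didn't touch the other sleeves or the nut, and handed in at about 17 s with no verdict returned.

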